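# Unlock the sewing jack and index the shoe to the green station

### The job

Take the yellow locking bar out of the sewing jack and lay it flat in the yellow tray of the rack. Then push the shoe round on the jack until its toe points at the green-topped post and the turntable has clicked into that station. Leave everything else as it is.

Things in the scene. Friction and masses are not known exactly. Their poses are not given: they have to be found in the camera images.
- jack: Fixed green steel base plate of the sewing jack, on the table. Origin on the table, on the turntable's vertical axis; the plate spans x -120..100, y -170..170 mm in its own frame, top 20 mm above the table. Low detent housing at x -85..-121 mm.
- bar_place (a point): Point on top of the jack plate, at the jack's x 0, y 125 mm, under the locking bar's middle. The bar lies along the jack's y (80..170 mm) between two fixed steel cheeks: inner faces at x +-18 mm, 12 mm thick, y 106..126 mm, tops 38 mm above the table; and between two lugs of the turning head (y 69..99 mm, gap 36 mm, tops 47 mm).
- shoe (a joint): Turn of the head (aluminium disc, 144 mm across, with a black shoe fixed on it) about the jack's z axis, rad, positive anticlockwise from above; 0: toe along the jack's +x, locked by the yellow bar. Click stations at +1.047 and -1.047, toe towards a post; about 7 N at the toe rides over the pins 0.09 rad either side of each. Elsewhere it stays where left; stops at +-1.35.
- shoe_toe (a point): Tip of the toe of the black shoe (205 mm long), 135 mm from the turntable axis, 65 mm above the table. The toe is a dome of 74 mm diameter (sole 78 mm) centred 96 mm from the axis, sides upright from 40 to 66 mm above the table, top at 89 mm. The heel's back is 73 mm behind the axis, its top 120 mm above the table.
- green_post: Short upright steel post with a green ball on top (30 mm diameter, top 70 mm above its foot), fixed on the jack plate 165 mm from the turntable axis, at +60 or -60 degrees from the jack's +x. Origin at its foot, 20 mm above the table. Marks the wanted station.
- white_post: The same with a white ball, at the other station; not wanted.
- yellow_bar: Loose yellow locking bar, 30 x 90 x 35 mm, 150 g. Origin at the centre of its underside, y along its length, z up. Starts lying on the jack plate (underside 20 mm above the table), pointing away from the axis, inner end between the head's lugs, outer 40 mm free of the cheeks; lifts straight up.
- yellow_tray: Fixed yellow open tray of the rack, outside 68 x 130 x 20 mm, walls and floor 5 mm, inner space 58 x 120 mm. Origin at the centre of its underside, 12 mm above the table; its y axis runs along its length, the bar lies along it. Inner floor 17 mm, rim 32 mm above the table. Its place in the row of three varies.
- blue_tray: The same in blue, holding the blue bar (same size as the yellow one); leave it.
- red_tray: The same in red, empty; not for this bar.
- blue_bar: Loose blue bar, 90 x 30 x 35 mm, lying in the blue tray; bystander.
- wax: Loose round brown wax cake, 44 mm across, 18 mm high, on the jack plate; bystander. Origin at the centre of its underside.
- spool: Loose standing wooden spool, 60 mm across, 70 mm high; bystander. Origin at its underside.
- hammer: Loose hammer lying on the table; bystander.
- awl: Loose awl with a handle, lying on the table; bystander.
- polish: Loose red jar of polish, 72 mm across, 45 mm high; bystander. Origin at its underside.
- cement: Loose amber bottle, 66 mm across, 130 mm high; bystander. Origin at its underside.
Things that resemble listed ones, but are neither listed nor needed, are in the scene too. What is shaped like the yellow_bar but brown or red is not meant.

How it is judged:
By the outcome, as a careful person would: the job done as asked, in the order asked, and still so for the second after the job is handed in, with the robot touching nothing.
It also fails if it takes over 64 s, if anything falls off the work surface, if the arm or the gripper's body presses on something with over 40 N, if the wrist force passes 120 N, or if a joint passes its speed limit or range.

### The arm

A 7-joint arm with a two-finger parallel gripper is mounted at the origin on the work surface. World frame = base frame: x ahead of the robot, y to its left, z up, the work surface at z = 0. Lengths are in mm, angles in rad, forces in N, time in s.
With the tool pointing down it reaches from about 425 to 875 mm from the base axis. Payload 9.9 kg.
Tool frame: the origin (TCP) lies between the finger pads; the fingertips stand env.nose_length ahead of it and the grasp point (between the pads) is the TCP (env.nose_length is the distance from the TCP to the fingertips, in mm); z points along the fingers, y is the line along which they close (so a half turn about z gives the same grasp; the last joint's range is limited). The gripper opens to 85 mm and grips with 20 to 120 N. Pads are 22 mm wide; open, the fingers measure 114 mm over their backs; the gripper's body (76 mm by 85 mm) begins 54 mm behind the grasp point. The pads swing forward as they close: fully open they stand 13 mm farther back than shut.
Start: joints at [-1.323, 0.576, 0.025, 1.437, -0.015, 1.129, -0.057], TCP at [219.871, 638.19, 250.289] pointing down, gripper open.
Joint ranges: [-2.76, 2.76], [-0.34, 2.15], [-1.52, 1.57], [0.19, 2.46], [-1.09, 4.23], [0.17, 1.99], [-2.82, 2.82]. Speed limits (rad/s): [2.22, 2.22, 3.01, 3.01, 3.14, 3.14, 3.14].

### API

Orientations are given as a 3x3 rotation matrix whose columns are the frame's x, y, z axes.
In Python, from cell import env gives the robot as it stands. The module is installed in compiled form; this text tells all that it offers.
- The arm moves only by the shell command python3 -m pendant 'ROWS' [FORCE]. ROWS is JSON, a list of rows, each a list of 3 entries, a list of its own where there are three numbers: the closure, from -1 (fully open) to 1 (shut), then the shift along the world's x, y, z in mm, then the turn about the world's z in degrees. A call has 1 to 20 rows; each row shifts and turns the commanded pose from where the row before left it; what a row does not reach is not made up. A row lasts 1/10 s, in which the tool goes at most 50 mm and 8.59 degrees, less where a joint would pass 70% of its speed; a pose out of reach is approached as far as the arm can. A call with a gripper value outside its range is refused whole. The fingers move at their own pace and stop on an object; FORCE is the grip in N (left out, the last holds). Time passes only in rows, so rows that do not move let the fingers close. It gives the time, the measured TCP pose, the force, the opening and the grip force at its end, in the units of the state.
- env.observe(): the state, without advancing time (a new reading comes with each control period).
- env.grab_frame(name): name is "side" or "top" or "wrist"; returns a dict with "color" (480x640x3 uint8, blue, green, red), "camera_matrix" (3x3 intrinsics, pixels), "k1" (the pictures are not rectified: a ray, as slopes to the right and down, at radius r is drawn at 1 + k1 r^2 times it, then the intrinsics apply), "origin" and "attitude" of the camera in the world. Camera axes: x right, y down, z forward; pixel columns grow to the right and rows downward; lengths in mm; the calibration is good to about 2 mm. A picture is of the moment at which its call begins. There is no depth.
- env.finish_job(): hands the job in; it is judged then, once.
The state is a dict: "clock": time; "q": joint angles; "dq": joint speeds; "joint_efforts": joint torques, N m; "tcp_pos": TCP position; "orientation": TCP orientation; "contact_force": force on the tool from outside, world axes, zero at the start; "ft_torque": the same for the moment, N m; "width": opening from 0.0 (shut) to 1.0 (fully open); "grasp_force": force on a finger pad.
Only numpy, scipy, OpenCV 4.12 (cv2) and the standard library are available. Lean on these libraries where they do the work, as an engineer would, in place of code of your own. Each camera call takes 0.05 s, during which the arm holds its last target. There are 200 camera calls.

## Working session

There is one attempt and no reset: what is moved stays moved. The work goes in short steps, Python scripts to look and compute and a shell command to move; the robot and the scene stay as the last step left them, time stands still between calls to the robot, and variables do not carry over. Pictures are saved under pics/ and viewed, at most 10 in all, crops included, and the job is handed in when it is done.

```bash
mkdir -p pics
cat > h.py <<'E'
import numpy as np, cv2
from cell import env
def ray(f,u,v):
    K=np.array(f["camera_matrix"],float);k=f["k1"]
    d=np.array([(u-K[0,2])/K[0,0],(v-K[1,2])/K[1,1]]);p=d.copy()
    for _ in range(30): p=d/(1+k*(p@p))
    return np.array(f["origin"],float),np.array(f["attitude"],float)@np.array([p[0],p[1],1])
def plane(f,u,v,z):
    o,d=ray(f,u,v);return o+d*(z-o[2])/d[2]
def proj(f,P):
    K=np.array(f["camera_matrix"],float)
    c=np.array(f["attitude"],float).T@(np.array(P,float)-np.array(f["origin"],float));p=c[:2]/c[2];p=p*(1+f["k1"]*(p@p))
    return K[0,0]*p[0]+K[0,2],K[1,1]*p[1]+K[1,2]
E
python3 - <<'E'
from h import *
print(env.nose_length)
for n in("top","side"):
    f=env.grab_frame(n);cv2.imwrite(f"pics/{n}0.png",f["color"]);print(n,f["origin"],np.round(f["attitude"],3).tolist(),f["camera_matrix"],f["k1"])
s=env.observe();print(s["tcp_pos"],s["orientation"],s["width"])
E
```

```text
19.0
top [ 325.25863176  -29.272607   1321.87155105] [[0.007, -0.987, 0.163], [-1.0, -0.008, -0.003], [0.004, -0.163, -0.987]] [[438.63021081   0.         333.9482953 ]
 [  0.         438.63021081 233.67078193]
 [  0.           0.           1.        ]] -0.10780730399575755
side [  73.36018644 -914.62552164 1159.9616803 ] [[0.888, -0.345, 0.304], [-0.46, -0.661, 0.593], [-0.004, -0.667, -0.745]] [[599.15225145   0.         314.89726136]
 [  0.         599.15225145 235.10042265]
 [  0.           0.           1.        ]] -0.07796780443061736
[219.72389833 637.83561889 249.52098641] [[-9.45492845e-01  3.25642603e-01 -4.18932743e-04]
 [ 3.25642862e-01  9.45491694e-01 -1.47767125e-03]
 [-8.50952850e-05 -1.53355005e-03 -9.99998820e-01]] 0.9957854714047482
```

View pics/top0.png

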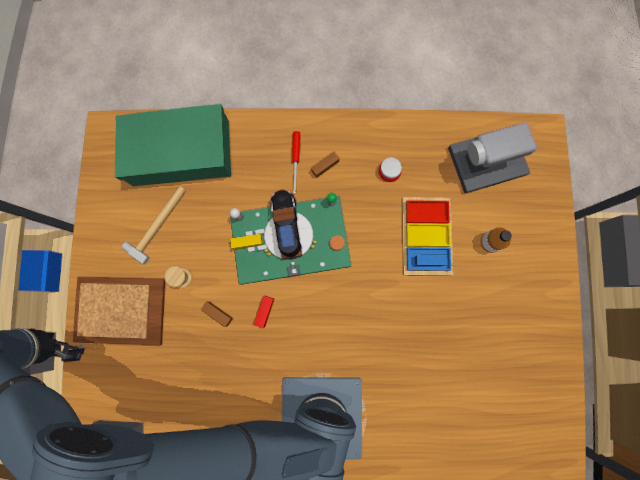

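View pics/side0.png

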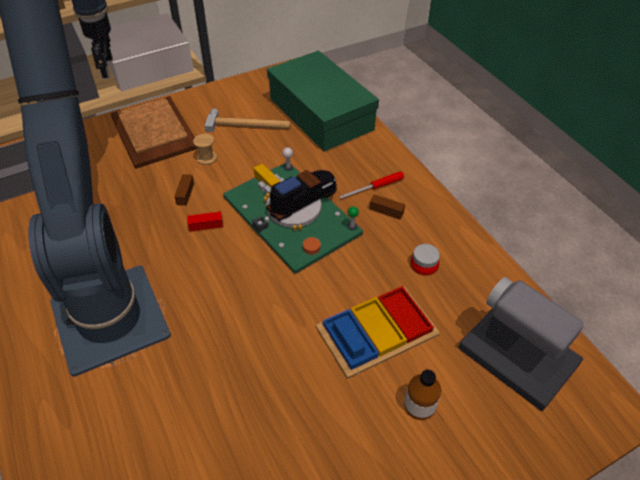

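The top view shows the yellow bar at about (246,241), the yellow tray at (428,236), the green post at (332,199), the white post at (235,214) and the toe at (282,193). The side view agrees: the tray is the middle one of three, and the green post is at (353,212). Next I'll measure these.

```bash
cat > m.py <<'E'
from h import *
def blobs(f,lo,hi,box,amin=20):
    hsv=cv2.cvtColor(f["color"],cv2.COLOR_BGR2HSV);m=cv2.inRange(hsv,lo,hi)
    k=np.zeros_like(m);x0,y0,x1,y1=box;k[y0:y1,x0:x1]=255;m&=k
    n,l,s,c=cv2.connectedComponentsWithStats(m)
    return [(s[i,4],c[i],cv2.findContours((l==i).astype(np.uint8),0,1)[0][0]) for i in range(1,n) if s[i,4]>=amin]
def rect(f,cnt,z):
    P=np.array([plane(f,u,v,z)[:2] for u,v in cnt[:,0].astype(float)],np.float32)
    return cv2.minAreaRect(P)
def tri(f,a,g,b):
    o1,d1=ray(f,*a);o2,d2=ray(g,*b);d1/=np.linalg.norm(d1);d2/=np.linalg.norm(d2)
    t=np.linalg.lstsq(np.c_[d1,-d2],o2-o1,rcond=None)[0];p,q=o1+t[0]*d1,o2+t[1]*d2
    return (p+q)/2,np.linalg.norm(p-q)
E
python3 - <<'E'
from m import *
np.set_printoptions(suppress=True,precision=1)
t=env.grab_frame("top");s=env.grab_frame("side")
Y=((22,150,120),(34,255,255))
for n,f,b1,b2 in(("top",t,(222,225,270,258),(400,215,460,255)),("side",s,(245,155,290,195),(345,285,415,360))):
    for a,c,k in blobs(f,*Y,b1): print(n,"bar",a,c,rect(f,k,55))
    for a,c,k in blobs(f,*Y,b2): print(n,"tray",a,c,rect(f,k,32))
G=((45,150,60),(75,255,255))
for n,f,b in(("top",t,(322,190,342,210)),("side",s,(342,202,364,222))):
    for a,c,k in blobs(f,(50,180,70),(80,255,255),b,8): print(n,"green",a,c)
for n,f,b in(("top",t,(226,204,246,224)),("side",s,(278,144,298,160))):
    for a,c,k in blobs(f,(0,0,150),(180,50,255),b,8): print(n,"white",a,c)
im=[cv2.resize(t["color"][180:290,215:365],None,fx=5,fy=5,interpolation=2)]
cv2.imwrite("pics/topc.png",im[0])
cv2.imwrite("pics/sidec.png",cv2.resize(s["color"][140:275,215:370],None,fx=4.4,fy=4.4,interpolation=2))
E
```

```text
top bar 333 [245.7 241.1] ((509.5040588378906, 225.10443115234375), (33.76885223388672, 92.01731872558594), 9.994657516479492)
top tray 1041 [428.3 234.6] ((537.6839599609375, -316.51129150390625), (70.03726196289062, 132.4156494140625), 0.3569067120552063)
top green 54 [331.4 197.6]
side green 62 [352.7 211.3]
top white 73 [234.5 212.4]
side white 45 [287.4 150.9]
```

View pics/topc.png

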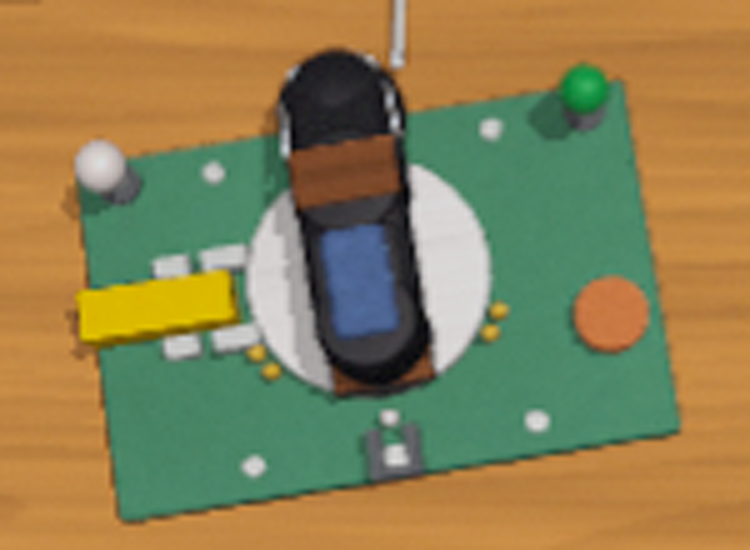

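The crop shows the bar pointing left and slightly down, with its outer end free of the cheeks. The jack is yawed about +8 to 10°. The wax is at the right, clear of the toe's sweep on its far side.

Run:
```python
from m import *
np.set_printoptions(suppress=True,precision=1)
t=env.grab_frame("top");s=env.grab_frame("side")
g,e=tri(t,(331.4,197.6),s,(352.7,211.3));w,e2=tri(t,(234.5,212.4),s,(287.4,150.9))
print("green",g,e,"white",w,e2,np.linalg.norm(g-w),"exp 285.8")
d=(w-g)[:2];u=d/np.linalg.norm(d);yaw=np.arctan2(-u[0],u[1]);x=np.array([np.cos(yaw),np.sin(yaw)])
ax=((w+g)/2)[:2]-82.5*x;print("yaw",np.degrees(yaw),"axis",ax,"bar ctr",ax+125*u,"toe",ax+135*x)
# bar top/plate from colour
hsv=cv2.cvtColor(t["color"],cv2.COLOR_BGR2HSV)
m=cv2.inRange(hsv,(65,80,30),(90,255,200));m[:180]=0;m[290:]=0;m[:,:225]=0;m[:,360:]=0
k=max(cv2.findContours(m,0,1)[0],key=cv2.contourArea);print("plate",rect(t,k,20), "exp 220x340; centre",ax-10*x)
for lo in(150,185,200,210,220):
  for n,f,b in(("top",t,(222,225,270,258)),("side",s,(245,155,290,195))):
    for a,c,k in blobs(f,(20,120,lo),(36,255,255),b,50): print(n,lo,a,c,rect(f,k,55))
hs=cv2.cvtColor(s["color"],cv2.COLOR_BGR2HSV);print(hs[160:190:5,255:280:5].tolist()[1:3])
for a,c,k in blobs(s,(18,120,80),(36,255,255),(340,280,420,370),50): print("trayside",a,c,rect(s,k,32))
```

```text
green [637.  -24.3  76. ] 0.3727152582345179 white [589.7 256.7  81.8] 0.49025449311989056 284.98322618455217 exp 285.8
yaw 9.562354388486474 axis [532.  102.5] bar ctr [511.3 225.7] toe [665.2 124.9]
plate ((526.556640625, 102.26438903808594), (227.84814453125, 335.6224365234375), 9.721673965454102) exp 220x340; centre [522.2 100.8]
top 150 308 [245.5 240.6] ((511.40380859375, 226.4821319580078), (29.421106338500977, 90.88401794433594), 9.276246070861816)
side 150 227 [266.1 173.6] ((509.70257568359375, 227.09756469726562), (28.871726989746094, 88.74752044677734), 8.999549865722656)
top 185 294 [245.4 240.5] ((511.7003479003906, 226.73875427246094), (28.753082275390625, 89.7801284790039), 9.276246070861816)
side 185 181 [266.6 173.7] ((509.5946350097656, 226.21139526367188), (24.381946563720703, 83.38843536376953), 8.48624038696289)
top 200 283 [245.2 240.6] ((511.53662109375, 227.05209350585938), (28.066810607910156, 88.41561889648438), 9.277363777160645)
top 210 270 [245.2 240.6] ((511.5472412109375, 227.6202392578125), (27.409109115600586, 86.4117431640625), 9.626826286315918)
[[[15, 207, 142], [21, 255, 188], [15, 209, 162], [13, 192, 158], [13, 195, 153]], [[21, 255, 115], [21, 255, 194], [21, 255, 193], [23, 139, 114], [73, 123, 91]]]
trayside 1678 [379.1 325.5] ((535.4127197265625, -320.57305908203125), (141.07188415527344, 74.91826629638672), 88.94564819335938)
```

View pics/sidec.png

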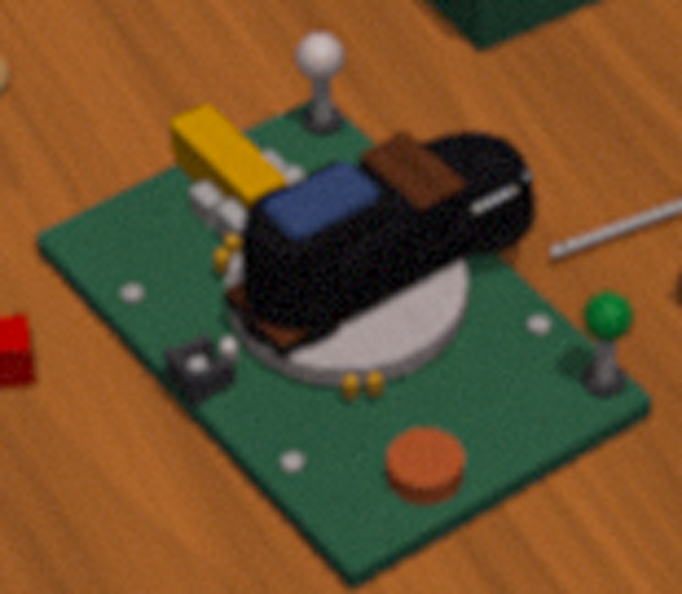

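Axis, yaw and bar from the two views agree within 2 mm. I'll move above the bar's free outer end, at about (508,246).

```bash
python3 -m pendant '[[-1,[24,-32.6,0],-5.1],[-1,[24,-32.6,0],-5.1],[-1,[24,-32.6,0],-5.1],[-1,[24,-32.6,0],-5.1],[-1,[24,-32.6,0],-5.1],[-1,[24,-32.6,0],-5.1],[-1,[24,-32.6,0],-5.1],[-1,[24,-32.6,0],-5.1],[-1,[24,-32.6,-10],-5.1],[-1,[24,-32.6,-20],-5.1],[-1,[24,-32.6,-20],-5.1],[-1,[24,-32.6,-20],-5.1],[-1,[0,0,-20],0],[-1,[0,0,0],0],[-1,[0,0,0],0]]' 40
python3 - <<'E'
from m import *
f=env.grab_frame("wrist");cv2.imwrite("pics/w1.png",f["color"])
s=env.observe();o=np.array(s["orientation"]);print(s["tcp_pos"],np.degrees(np.arctan2(o[1,1],o[0,1])))
for a,c,k in blobs(f,(20,120,100),(36,255,255),(0,0,640,480),500): print(a,c,rect(f,k,55))
E
```

```text
clock: 1.8
tcp_pos: [507.5, 247.7, 160.5]
orientation: [[-0.171, 0.985, -0.001], [0.985, 0.171, 0.0], [0.0, -0.001, -1.0]]
contact_force: [-0.5, -0.0, 0.3]
width: 1.003
grasp_force: 0.0
[507.70313092 248.18384702 161.01740359] 9.894476338324903
4593 [314.32593076 264.87916395] ((509.98785400390625, 228.33558654785156), (30.13018798828125, 89.21312713623047), 9.473525047302246)
```

View pics/w1.png

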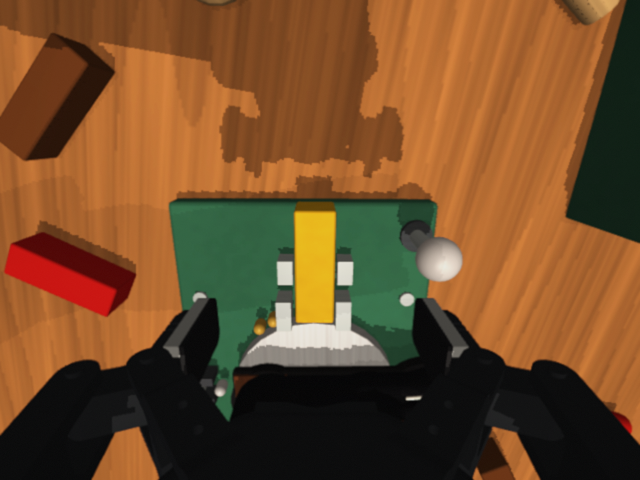

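The wrist view shows the bar centred between the fingers at (314,265), and the measured centre (510,228) and size 30×89 check out. I'll go straight down and grip.

```bash
python3 -m pendant '[[-1,[0,-1,-30],-0.4],[-1,[0,0,-30],0],[-1,[0,0,-25],0],[-1,[0,0,-20],0],[-1,[0,0,-11],0],[-1,[0,0,0],0],[0.3,[0,0,0],0],[1,[0,0,0],0],[1,[0,0,0],0],[1,[0,0,0],0],[1,[0,0,0],0],[1,[0,0,0],0],[1,[0,0,0],0],[1,[0,0,0],0]]' 50
```

```text
clock: 3.25
tcp_pos: [508.1, 246.3, 44.8]
orientation: [[-0.163, 0.987, 0.001], [0.987, 0.163, 0.001], [0.001, 0.001, -1.0]]
contact_force: [-1.7, 0.9, 5.6]
width: 0.344
grasp_force: 50.2
```

```bash
python3 -m pendant '[[1,[0,0,5],0],[1,[0,0,10],0],[1,[0,0,15],0],[1,[0,0,20],0],[1,[0,0,30],0],[1,[0,0,40],0],[1,[0,0,40],0],[1,[0,0,20],0],[1,[0,0,0],0],[1,[0,0,0],0]]'
python3 - <<'E'
from m import *
f=env.grab_frame("wrist");s=env.observe();p=np.array(s["tcp_pos"]);print(p)
for z in (p[2]+10,):
  for a,c,k in blobs(f,(20,120,100),(36,255,255),(0,0,640,480),500): print(a,c,rect(f,k,z))
cv2.imwrite("pics/w2.png",f["color"])
E
```

```text
clock: 4.25
tcp_pos: [507.6, 246.0, 224.5]
orientation: [[-0.163, 0.987, 0.0], [0.987, 0.163, 0.0], [0.0, 0.0, -1.0]]
contact_force: [-0.4, 0.0, -1.9]
width: 0.345
grasp_force: 49.4
[507.23026434 245.79479812 223.66678704]
9562 [315.30537544 338.12727463] ((508.2044372558594, 241.75442504882812), (29.557252883911133, 61.73014450073242), 8.78282642364502)
```

View pics/w2.png

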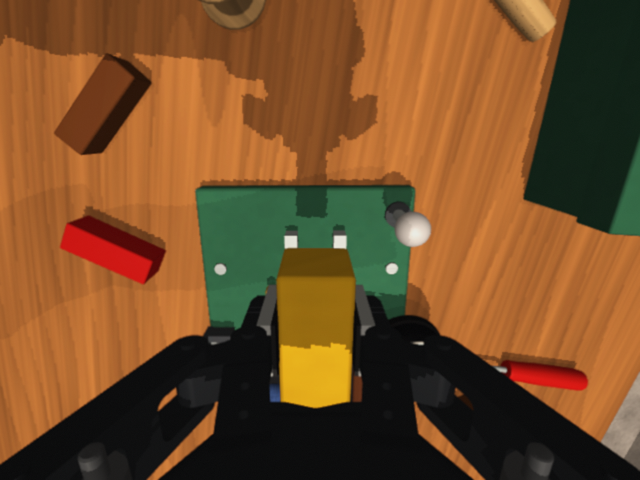

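The bar is held firmly and level. I'll carry it over to the tray.

```bash
python3 -m pendant '[[1,[2.5,-25,0],0],[1,[2.5,-40,0],-0.8],[1,[2.5,-45,0],-0.8],[1,[2.5,-45,0],-0.8],[1,[2.5,-45,0],-0.8],[1,[2.5,-45,0],-0.8],[1,[2.5,-45,0],-0.8],[1,[2.5,-45,0],-0.8],[1,[2.5,-45,0],-0.8],[1,[2.5,-45,0],-0.8],[1,[2.5,-45,0],-0.8],[1,[2.5,-45,-20],-0.8],[1,[0,-29,-30],-0.6],[1,[0,0,-30],0],[1,[0,0,-20],0],[1,[0,0,0],0],[1,[0,0,0],0]]'
python3 - <<'E'
from m import *
f=env.grab_frame("wrist");s=env.observe();o=np.array(s["orientation"]);print(s["tcp_pos"],np.degrees(np.arctan2(o[1,1],o[0,1])))
cv2.imwrite("pics/w3.png",f["color"])
E
```

```text
clock: 6.0
tcp_pos: [537.3, -297.8, 123.6]
orientation: [[0.0, 1.0, -0.002], [1.0, -0.0, 0.001], [0.001, -0.002, -1.0]]
contact_force: [0.1, 1.1, -0.3]
width: 0.348
grasp_force: 49.5
[ 537.96238873 -298.06813291  124.55756314] -0.0060757456832832525
```

View pics/w3.png

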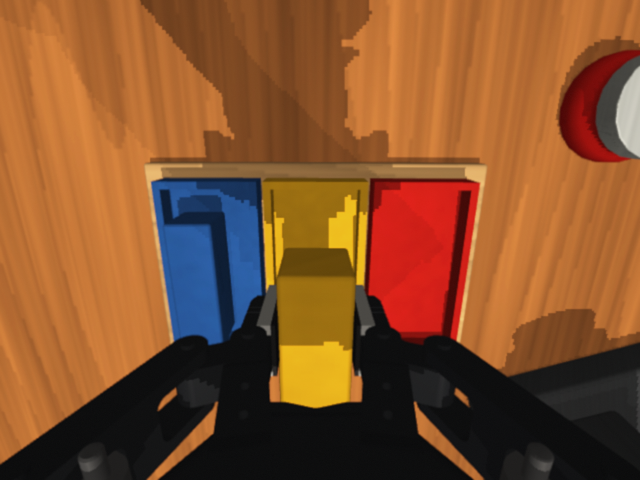

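The bar at column 315 is centred over the yellow tray (columns 263–369), with the far tray edge at row 180. The fingers are too thick to go inside the walls. I'll lower until the tips are at the rim, then open only partway, because the blue bar is close.

```bash
python3 -m pendant '[[1,[0,0,-25],0],[1,[0,0,-20],0],[1,[0,0,-15],0],[1,[0,0,-10],0],[1,[0,0,-4.5],0],[1,[0,0,0],0],[1,[0,0,0],0],[1,[0,0,0],0]]'
```

```text
clock: 6.85
tcp_pos: [538.3, -298.3, 50.6]
orientation: [[0.0, 1.0, 0.001], [1.0, -0.0, -0.001], [-0.001, 0.001, -1.0]]
contact_force: [0.9, -0.1, -0.7]
width: 0.345
grasp_force: 49.5
```

```bash
python3 -m pendant '[[0.1,[0,0,0],0],[-0.1,[0,0,0],0],[-0.1,[0,0,0],0],[-0.1,[0,0,0],0],[-0.1,[0,0,0],0],[-0.1,[0,0,10],0],[-0.1,[0,0,30],0],[-0.1,[0,0,40],0],[-0.1,[0,0,40],0],[-0.1,[0,0,40],0],[-0.1,[-20,20,20],0],[-0.1,[-40,20,0],0],[-0.1,[-40,0,0],0],[-0.1,[0,0,0],0],[-0.1,[0,0,0],0]]'
python3 - <<'E'
from m import *
f=env.grab_frame("wrist");s=env.observe();print(s["tcp_pos"],s["width"])
cv2.imwrite("pics/w4.png",f["color"])
for n in("top","side"):
    g=env.grab_frame(n);cv2.imwrite(f"pics/{n}4.png",g["color"])
E
```

```text
clock: 8.35
tcp_pos: [437.5, -258.2, 230.9]
orientation: [[0.001, 1.0, 0.002], [1.0, -0.001, -0.0], [-0.0, 0.002, -1.0]]
contact_force: [1.4, 0.1, 0.4]
width: 0.546
grasp_force: 0.0
[ 438.4940834  -258.18145576  230.63439537] 0.5505730440552512
```

View pics/w4.png

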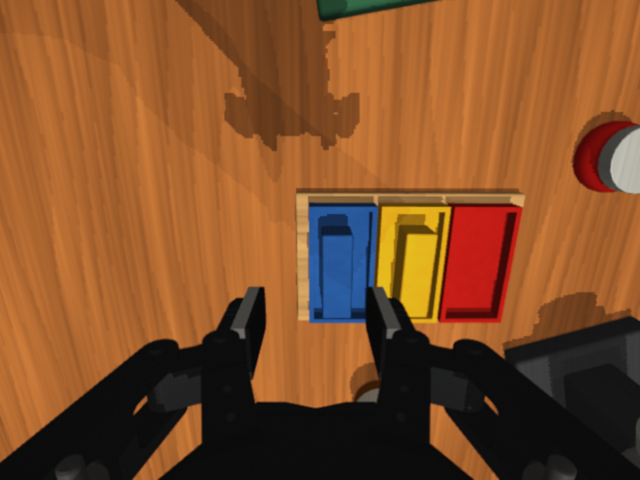

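The wrist view shows the yellow bar lying flat in the yellow tray, at about (415,265), and the blue bar untouched. Next I'll work out the waypoints for the push.

```bash
cat > wp.py <<'E'
import numpy as np
A=np.array([531.3,103.5]);Y=9.5
def P(th,r=104,o=48):
    a=np.radians(Y+th);return A+np.array([[np.cos(a),-np.sin(a)],[np.sin(a),np.cos(a)]])@[r,o]
E
python3 - <<'E'
from wp import *
print("approach",P(0,o=80)); p=P(0)
print("contact",p)
for t in range(-5,-66,-5):
    q=P(t);print(t,q.round(1),(q-p).round(1),"tool y",Y+t);p=q
E
```

```text
approach [620.66989409 199.56779913]
contact [625.95141748 168.00665988]
-5 [631.2 159.5] [ 5.3 -8.5] tool y 4.5
-10 [635.7 150.6] [ 4.5 -8.9] tool y -0.5
-15 [639.4 141.3] [ 3.7 -9.3] tool y -5.5
-20 [642.3 131.7] [ 2.9 -9.6] tool y -10.5
-25 [644.3 122. ] [ 2.  -9.8] tool y -15.5
-30 [645.5 112. ] [ 1.2 -9.9] tool y -20.5
-35 [645.8 102.1] [  0.3 -10. ] tool y -25.5
-40 [645.3  92.1] [ -0.6 -10. ] tool y -30.5
-45 [643.8  82.2] [-1.4 -9.9] tool y -35.5
-50 [641.6  72.5] [-2.3 -9.7] tool y -40.5
-55 [638.4  63. ] [-3.1 -9.5] tool y -45.5
-60 [634.5  53.8] [-3.9 -9.2] tool y -50.5
-65 [629.8  45. ] [-4.7 -8.8] tool y -55.5
```

```bash
python3 -m pendant '[[1,[16.5,38,0],0.9],[1,[16.5,42,0],0.9],[1,[16.5,42,0],0.9],[1,[16.5,42,0],0.9],[1,[16.5,42,0],0.9],[1,[16.5,42,0],0.9],[1,[16.5,42,0],0.9],[1,[16.5,42,0],0.9],[1,[16.5,42,0],0.9],[1,[16.5,42,0],0.9],[1,[17,42,0],0.5],[1,[0,0,-30],0],[1,[0,0,-40],0],[1,[0,0,-40],0],[1,[0,0,-30],0],[1,[0,0,-20],0],[1,[0,0,0],0],[1,[0,0,0],0]]'
```

```text
clock: 10.3
tcp_pos: [620.3, 200.2, 69.6]
orientation: [[-0.165, 0.986, -0.0], [0.986, 0.165, -0.0], [-0.0, -0.0, -1.0]]
contact_force: [-0.2, -0.3, 1.2]
width: -0.001
grasp_force: 0.0
```

Next I'll move in to contact and push to about -40°, with the tool turning along.

```bash
python3 -m pendant '[[1,[1.5,-9,0],0],[1,[1.5,-9,0],0],[1,[1.3,-7,0],0],[1,[1,-6.5,0],0],[1,[2.6,-4.2,0],-2.5],[1,[2.6,-4.2,0],-2.5],[1,[4.5,-8.9,0],-5],[1,[3.7,-9.3,0],-5],[1,[2.9,-9.6,0],-5],[1,[2,-9.8,0],-5],[1,[1.2,-9.9,0],-5],[1,[0.2,-5,0],-2.5],[1,[0.1,-5,0],-2.5],[1,[-0.3,-5,0],-2.5],[1,[-0.3,-5,0],-2.5],[1,[0,0,0],0],[1,[0,0,0],0]]'
python3 - <<'E'
from m import *
s=env.observe();print(s["tcp_pos"],s["contact_force"])
for n in("top","side"):
    f=env.grab_frame(n);cv2.imwrite(f"pics/{n}5.png",f["color"])
    if n=="top":a=cv2.resize(f["color"][170:290,215:365],None,fx=3.2,fy=3.2,interpolation=2)
    else:b=cv2.resize(f["color"][140:275,215:370],None,fx=2,fy=2,interpolation=2)
H=max(a.shape[0],b.shape[0]);pad=lambda i:cv2.copyMakeBorder(i,0,H-i.shape[0],0,0,0)
cv2.imwrite("pics/c5.png",np.hstack([pad(a),pad(b)]))
E
```

```text
clock: 12.0
tcp_pos: [644.0, 92.6, 69.7]
orientation: [[0.507, 0.862, -0.001], [0.862, -0.507, 0.0], [-0.0, -0.001, -1.0]]
contact_force: [-0.3, 0.1, 0.1]
width: -0.001
grasp_force: 0.0
[643.95095127  92.63714491  69.65458796] [-0.33584071  0.10786495  0.14149576]
```

View pics/c5.png

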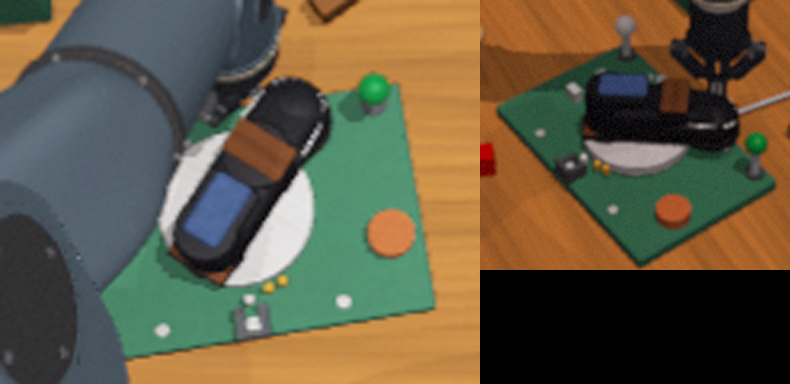

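Both views show the shoe turned partway towards the green post, with the gripper behind the toe. I'll measure its turn from the blue and brown patches, compared with the first pictures.

```bash
cat > ang.py <<'E'
from m import *
def ang(f):
    o=f["origin"];top=o[2]>1250
    box=(255,180,345,265) if top else (255,160,370,240)
    B=max(blobs(f,(100,80,40),(125,255,255),box,30),key=lambda b:b[0])
    R=max(blobs(f,(5,100,35),(14,255,105),box,30),key=lambda b:b[0])
    p=plane(f,*B[1],118);q=plane(f,*R[1],100);d=(q-p)[:2]
    r=rect(f,B[2],118)
    return np.degrees(np.arctan2(d[1],d[0])),p[:2].round(1),q[:2].round(1),np.linalg.norm(d),[np.round(x,1) for x in r]
if __name__=="__main__":
    import sys
    for n in("top","side"):
        f=env.grab_frame(n)
        for k in sys.argv[1:]:
            c=f if k=="now" else dict(f,color=cv2.imread(f"pics/{n}{k}.png"));print(n,k,*ang(c))
E
python3 ang.py 0 now
```

```text
Traceback (most recent call last):
  File "ang.py", line 15, in <module>
    c=f if k=="now" else dict(f,color=cv2.imread(f"pics/{n}{k}.png"));print(n,k,*ang(c))
                                                                                 ~~~^^^
  File "ang.py", line 6, in ang
    R=max(blobs(f,(5,100,35),(14,255,105),box,30),key=lambda b:b[0])
ValueError: max() iterable argument is empty
```

```bash
python3 - <<'E'
import cv2
h=cv2.cvtColor(cv2.imread("pics/top0.png"),cv2.COLOR_BGR2HSV);print(h[214,280:292:3].tolist(),h[235,284:292:3].tolist())
h=cv2.cvtColor(cv2.imread("pics/side0.png"),cv2.COLOR_BGR2HSV);print(h[180,303:315:3].tolist(),h[186,283:292:3].tolist())
E
sed -i 's/(5,100,35),(14,255,105)/(0,80,35),(14,255,125)/' ang.py; python3 ang.py 0 now
```

```text
[[11, 174, 110], [12, 172, 113], [11, 167, 116], [11, 166, 117]] [[110, 122, 151], [110, 120, 147], [110, 122, 144]]
[[9, 177, 69], [12, 194, 84], [11, 186, 81], [11, 210, 74]] [[111, 127, 104], [112, 129, 103], [112, 131, 101]]
top 0 11.704978453645822 [516.5  99.9] [580.7 113.2] 65.55858688952249 [array([516.4,  99.8]), array([62.3, 37.1]), np.float64(10.6)]
top now -30.686743119718223 [518.6 110.9] [575.   77.4] 65.56517267765068 [array([518.7, 110.8]), array([36.9, 62.7]), np.float64(57.9)]
side 0 12.179698954736914 [514.7  96.8] [589.5 113. ] 76.58265183925378 [array([515.4,  97.9]), array([63.6, 41. ]), np.float64(9.0)]
side now -0.21511097455078737 [516.9 108.4] [586.5 108.2] 69.62039023133077 [array([516.8, 108.6]), array([43.2, 64.3]), np.float64(56.4)]
```

All measures agree that the shoe is at about -42.5°, with the pusher at nominal -40°. I'll push on slowly to nominal -57°, which should put the shoe at about -59.5°.

```bash
python3 -m pendant '[[1,[-0.6,-5,0],-2.5],[1,[-0.8,-4.9,0],-2.5],[1,[-1,-4.9,0],-2.5],[1,[-1.3,-4.8,0],-2.5],[1,[-0.7,-2.4,0],-1.2],[1,[-0.7,-2.4,0],-1.3],[1,[-0.8,-2.4,0],-1.2],[1,[-0.8,-2.3,0],-1.3],[1,[-0.7,-1.9,0],-1],[1,[-0.8,-1.8,0],-1],[1,[0,0,0],0],[1,[0,0,0],0]]'; python3 ang.py now
```

```text
clock: 13.45
tcp_pos: [636.1, 59.6, 69.8]
orientation: [[0.737, 0.675, -0.0], [0.675, -0.737, -0.0], [-0.0, -0.0, -1.0]]
contact_force: [-0.3, -0.2, -0.6]
width: 0.001
grasp_force: 0.0
top now -51.1743608496476 [522.6 113.7] [562.5  64.2] 63.647997862740425 [array([522.4, 114.7]), array([36.4, 63. ]), np.float64(39.8)]
side now -25.870043490926367 [520.3 112.9] [581.8  83. ] 68.38309861445576 [array([520.2, 113. ]), array([42.4, 66.2]), np.float64(38.8)]
```

The shoe is at about -60.5°, inside the pins (±5°), with no contact force. I'll back off, rise clear and check.

```bash
python3 -m pendant '[[1,[3,7,0],0],[1,[5,12,0],0],[1,[4,10,0],0],[1,[0,0,30],0],[1,[0,0,40],0],[1,[0,0,40],0],[1,[0,0,40],0],[1,[-20,40,20],4],[1,[-20,45,0],6],[1,[-20,45,0],6],[1,[-20,45,0],6],[1,[-20,45,0],6],[1,[-20,45,0],6],[1,[-20,45,0],6],[1,[0,0,0],0],[1,[0,0,0],0]]'; python3 ang.py now
python3 - <<'E'
from m import *
t=env.grab_frame("top");s=env.grab_frame("side")
a=t["color"][110:330,110:520];b=s["color"][90:440,160:470]
H=350;cv2.imwrite("pics/f.png",np.hstack([cv2.copyMakeBorder(a,0,H-a.shape[0],0,0,0),b]))
E
```

```text
clock: 15.15
tcp_pos: [506.9, 401.2, 239.5]
orientation: [[0.127, 0.992, -0.0], [0.992, -0.127, -0.0], [-0.0, -0.0, -1.0]]
contact_force: [0.9, -0.5, 0.5]
width: -0.004
grasp_force: 0.0
top now -53.93693610215934 [522.6 114.7] [561.1  61.9] 65.25363628085985 [array([522.6, 114.5]), array([36.4, 63.4]), np.float64(39.9)]
side now -45.25000719573486 [520.  112.6] [582.3  49.8] 88.52138767669857 [array([520.4, 113. ]), array([42.1, 65.9]), np.float64(38.7)]
```

View pics/f.png

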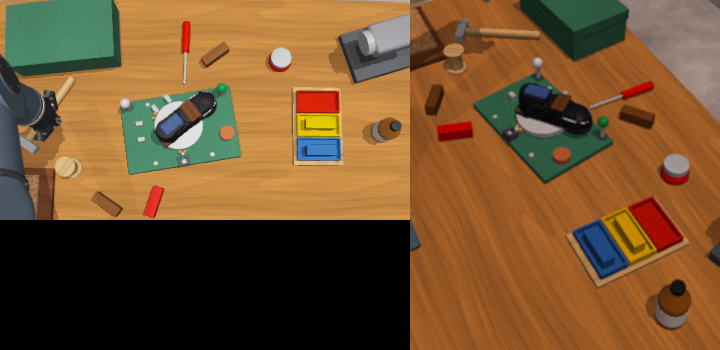

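The final view shows the toe at the green post, the bar in the yellow tray and the bystanders where they were. The patch rectangles say -60.5°, but the strap line reads lower. I'll cross-check with the shoe's dark outline before handing in.

Run:
```python
from m import *
from wp import A
for n,box in(("top",(255,180,345,265)),("side",(255,150,370,240))):
    f=env.grab_frame(n)
    for k in("0",None):
        c=f if k is None else dict(f,color=cv2.imread(f"pics/{n}{k}.png"))
        R=max(blobs(c,(0,80,35),(14,255,125),box,20),key=lambda b:b[0]);Kd=max(blobs(c,(0,0,0),(180,255,55),box,50),key=lambda b:b[0])
        P=np.array([plane(c,u,v,66)[:2] for u,v in Kd[2][:,0].astype(float)]);d=P-A;r=np.hypot(*d.T)
        far=d[r>r.max()-12].mean(0)
        print(n,k,"strap",R[0],rect(c,R[2],100)[2],"toe r",r.max(),"dir",np.degrees(np.arctan2(far[1],far[0])))
```

```text
top 0 strap 215 8.68676471710205 toe r 130.9762569859972 dir 10.804815556435932
top None strap 97 40.69960403442383 toe r 132.51482708227232 dir -51.3688885130341
side 0 strap 278 1.0187461376190186 toe r 133.27851259455934 dir 13.523984899454241
side None strap 351 55.18177795410156 toe r 146.11729759279348 dir -65.94005450407387
```

The toe direction from above is -51.4°, against -50.5° for the station, and the strap mask had lost half its pixels, which explains the odd reading. Handing in.

```bash
python3 -c "
from cell import env
print(env.finish_job())"
```

```text
the job is handed in; nothing more can be done
None
```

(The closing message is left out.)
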